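Find the loose clamp lever on the welding jig and mark it

TASK

Check the three clamping levers on the welding jig: push the end of each one clockwise (seen from above, the tightening way) at least 5 mm, feeling how hard it is to start; two are sound and give only to a stiff push, and right after come up hard. Exactly one is loose and starts at a light push: turn it on clockwise until it too comes up firm. Never press on a lever with more than 30 N or turn it back; then mark the one that was loose by slipping the grey collar over its stud so that it lies flat on the hub, let go, and leave the mug, tape measure and bottle alone.

Things in the scene. Friction and masses are not known exactly. Their poses are not given: they have to be found in the camera images.
- post_a: one of three identical clamping points, 130 mm apart along the jig's top bar: a fixed steel washer, 48 mm diameter, 5 mm thick, under a black lever that turns about the vertical. Origin: on the turning axis, under the washer (58 mm above the table); z up; its -x axis is where the lever points at the start, towards the robot within about 30 degrees
- lever_a (a joint): angle of the lever on post_a in rad: 0 at the start, grows clockwise seen from above (tightening). It stays where left. Pushed 75 to 80 mm from the axis, a sound lever gives only at 10 to 14 N, a loose one at 2 to 4 N, all along; then each comes up against a rigid stop: a sound one after 0.1 to 0.2 rad, the loose one after 0.4 to 0.5 rad
- tip_a (a point): middle of the outer end face of the black lever on post_a: 90 mm from the turning axis, 17 mm above the post's origin. The lever is a level arm 14 mm wide and 14 mm high, swelling to an 18 by 18 mm end pad over its last 22 mm, starting at a round hub of 40 mm diameter whose flat top is 28 mm above the post's origin
- stud_a (a point): top of the steel stud on the axis of post_a: a plain upright pin of 16 mm diameter standing 22 mm above the flat hub top (50 mm above the post's origin), its top edge bevelled
- post_b: one of three identical clamping points, 130 mm apart along the jig's top bar: a fixed steel washer, 48 mm diameter, 5 mm thick, under a black lever that turns about the vertical. Origin: on the turning axis, under the washer (58 mm above the table); z up; its -x axis is where the lever points at the start, towards the robot within about 30 degrees
- lever_b (a joint): angle of the lever on post_b in rad: 0 at the start, grows clockwise seen from above (tightening). It stays where left. Pushed 75 to 80 mm from the axis, a sound lever gives only at 10 to 14 N, a loose one at 2 to 4 N, all along; then each comes up against a rigid stop: a sound one after 0.1 to 0.2 rad, the loose one after 0.4 to 0.5 rad
- tip_b (a point): middle of the outer end face of the black lever on post_b: 90 mm from the turning axis, 17 mm above the post's origin. The lever is a level arm 14 mm wide and 14 mm high, swelling to an 18 by 18 mm end pad over its last 22 mm, starting at a round hub of 40 mm diameter whose flat top is 28 mm above the post's origin
- stud_b (a point): top of the steel stud on the axis of post_b: a plain upright pin of 16 mm diameter standing 22 mm above the flat hub top (50 mm above the post's origin), its top edge bevelled
- post_c: one of three identical clamping points, 130 mm apart along the jig's top bar: a fixed steel washer, 48 mm diameter, 5 mm thick, under a black lever that turns about the vertical. Origin: on the turning axis, under the washer (58 mm above the table); z up; its -x axis is where the lever points at the start, towards the robot within about 30 degrees
- lever_c (a joint): angle of the lever on post_c in rad: 0 at the start, grows clockwise seen from above (tightening). It stays where left. Pushed 75 to 80 mm from the axis, a sound lever gives only at 10 to 14 N, a loose one at 2 to 4 N, all along; then each comes up against a rigid stop: a sound one after 0.1 to 0.2 rad, the loose one after 0.4 to 0.5 rad
- tip_c (a point): middle of the outer end face of the black lever on post_c: 90 mm from the turning axis, 17 mm above the post's origin. The lever is a level arm 14 mm wide and 14 mm high, swelling to an 18 by 18 mm end pad over its last 22 mm, starting at a round hub of 40 mm diameter whose flat top is 28 mm above the post's origin
- stud_c (a point): top of the steel stud on the axis of post_c: a plain upright pin of 16 mm diameter standing 22 mm above the flat hub top (50 mm above the post's origin), its top edge bevelled
- jig: welding jig fixed to the table: steel base plate 100 x 380 x 10 mm, on it a square steel tube and a flat bar 56 mm wide (x) and 340 mm long (y), bar top 58 mm above the table; the three posts stand along the middle of the bar. Origin: centre of the underside; y along the tube. It does not move
- collar: loose grey plastic marker collar lying flat on the table, to the robot's left: a ring of 48 mm outer and 26 mm inner diameter, 22 mm high, 50 g. Origin: centre of its underside, on its axis; z along the axis. It drops over a stud with 5 mm play all round and then lies flat on the hub top
- mug: bystander: white mug, 80 mm wide, 90 mm high, standing to the robot's right; origin under its centre
- tape: bystander: black tape measure 70 x 42 x 68 mm, standing to the robot's left beyond the collar; origin under its centre
- bottle: bystander: clear bottle with black cap, 66 mm diameter, 190 mm high, to the robot's right; origin under its centre
Things that resemble listed ones, but are neither listed nor needed, are in the scene too. Several things look just like the collar: the one meant starts farthest to the robot's left.

How it is judged:
By the outcome, as a careful person would: the job done as asked, in the order asked, and still so for the second after the job is handed in, with the robot touching nothing.
It also fails if it takes over 72 s, if anything falls off the work surface, if the arm or the gripper's body presses on something with over 40 N, if the wrist force passes 120 N, or if a joint passes its speed limit or range.

ROBOT

A 6-joint arm with a two-finger parallel gripper is mounted at the origin on the work surface. World frame = base frame: x ahead of the robot, y to its left, z up, the work surface at z = 0. Lengths are in m, angles in degrees, forces in N, time in s.
With the tool pointing down it reaches from about 0.275 to 1 m from the base axis. Payload 8.4 kg.
Tool frame: the origin (TCP) lies on the centre line of the jaws, within the pads' length; the fingertips stand 14 mm ahead of it and the grasp point (between the pads) lies 5 mm behind it (ctrl.tcp_to_tips is the z of the fingertips in the tool frame, in m); z points along the fingers, y is the line along which they close (so a half turn about z gives the same grasp; the last joint's range is limited). The gripper opens to 85 mm and grips with 20 to 120 N. Pads are 22 mm wide; open, the fingers measure 114 mm over their backs; the gripper's body (76 mm by 85 mm) begins 54 mm behind the grasp point. The pads swing forward as they close: fully open they stand 13 mm farther back than shut.
Start: joints at [76.524, 20.225, 93.587, -0, 66.188, -0.138], TCP at [0.144, 0.608, 0.245] pointing down, gripper open.
Joint ranges: [-150.9, 150.9], [-52.94, 120.26], [3.33, 152.33], [-74.26, 254.26], [0, 154.13], [-172.89, 172.89]. Speed limits (degrees/s): [127.2, 127.2, 159.86, 180, 180, 180].

INTERFACE

Orientations are given as a 3x3 rotation matrix whose columns are the frame's x, y, z axes.
In Python, from cell import ctrl gives the robot as it stands.
- The arm moves only by the tool drive_tool, never from a script. Its argument "plan" is text: rows parted by semicolons, each of 7 numbers parted by spaces: the shift along the world's x, y, z in cm, then the turn, a rotation vector about the world's x, y, z in degrees, then the opening, from -1 (shut) to 1 (fully open). In form: dx dy dz wx wy wz grip; .... A call has exactly 5 rows; each row is the pose to reach, as a shift and turn from the pose commanded when the call began; what a row does not reach only later rows make up. A row lasts 1/12 s, in which the tool goes at most 41.7 mm and 7.16 degrees, less where a joint would pass 70% of its speed; a pose out of reach is approached as far as the arm can. A call with a gripper value outside its range is refused whole. The fingers move at their own pace and stop on an object; "force" is the grip in N (left out, the last holds). Time passes only in rows, so rows that repeat a pose let the fingers close, or fill a call up. It gives the time, the measured TCP pose, the force, the opening and the grip force at its end, in the units of the state.
- ctrl.read_state(): the state, without advancing time (a new reading comes with each control period).
- ctrl.get_image(name): name is "side" or "top"; returns the picture (420x560x3 uint8, red, green, blue); there is no depth.
- ctrl.get_calibration(name): a dict with "mtx" (3x3 intrinsics, pixels), "extrinsics" (4x4, takes a point from camera to world coordinates). Camera axes: x right, y up, looking along -z (the intrinsics and any distortion apply to the point x, -y, -z); pixel columns grow to the right and rows downward; lengths in m; the calibration is good to about 2 mm. A picture is of the moment at which its call begins. get_calibration takes no time and is no camera call.
- ctrl.close_job(): hands the job in; it is judged then, once.
Trained networks look in the newest picture that a camera, given by its name, has taken for a name from the list of things; names that differ only in an ending like _2 or _b are one class to them, and where a whole thing is asked for, a point or a joint stands for the part that bears it (a point fixed in the world has none). Each returns a list of dicts, best first, with "conf" (0 to 1); they miss things now and then, are a little off and sometimes report something else, mostly with a low value. They report only what shows in the picture. A call takes as long as a camera call. They do not tell look-alikes from the thing itself.
- ctrl.boxes_of(camera, label): "position" ([x, y, z] in m, in world coordinates, good to about 4 mm: the middle of the surface that is visible of it).
- ctrl.silhouettes(camera, label): "region" (420x560 bool, what is visible of it).
- ctrl.mark_of(camera, label): "position" ([x, y, z] in m, in world coordinates, good to about 4 mm: a listed point, or the origin of a listed thing).
The state is a dict: "time": time; "joint_positions": joint angles; "joint_vel": joint speeds; "effort": joint torques, N m; "ee_pos": TCP position; "eef_rot": TCP orientation; "force": force on the tool from outside, world axes, zero at the start; "ft_torque": the same for the moment, N m; "grip_width": finger opening in m; "grasp_force": force on a finger pad.
Only numpy, scipy, OpenCV 4.12 (cv2) and the standard library are available. Lean on these libraries where they do the work, as an engineer would, in place of code of your own. Each camera call takes 0.05 s, during which the arm holds its last target. There are 200 camera calls.

## Working session

There is one attempt and no reset: what is moved stays moved. The work goes in short steps, Python scripts to look and compute and a tool call to move; the robot and the scene stay as the last step left them, time stands still between calls to the robot, and variables do not carry over. Pictures are saved under pics/ and viewed, at most 10 in all, crops included, and the job is handed in when it is done.

Besides the shell and the picture viewer there is one more tool, called after "Request:" as name(argument=value, ...), one argument or row to a line, values as JSON. drive_tool: Moves the arm, as the interface text tells. Its arguments: {"type":"object","properties":{"plan":{"type":"string"},"force":{"type":"number"}},"required":["plan"]}

```bash
mkdir -p pics; python3 - <<'E'
from cell import ctrl
import cv2,numpy as np
s=ctrl.read_state();print(s['time'],s['ee_pos'],s['eef_rot'],s['force'],s['grip_width'])
for c in('top','side'):
    cv2.imwrite(f'pics/{c}0.png',ctrl.get_image(c)[:,:,::-1])
    for l in('post_a','tip_a','stud_a','collar','jig','mug','tape','bottle'):
        print(c,l,[(np.round(d['position'],3).tolist(),round(d['conf'],2)) for d in ctrl.mark_of(c,l)])
E
```

```text
0.0 [0.14408277 0.60769749 0.24455843] [[-9.73026568e-01  2.30692836e-01 -3.37337282e-04]
 [ 2.30693082e-01  9.73025648e-01 -1.33802818e-03]
 [ 1.95643118e-05 -1.37975834e-03 -9.99999048e-01]] [0.45948057 0.12226903 0.44568995] 0.0856159858248598
top post_a [([0.612, 0.17, 0.06], 0.73), ([0.657, -0.088, 0.063], 0.68), ([0.628, 0.033, 0.061], 0.6), ([0.463, 0.348, -0.0], 0.56), ([0.551, 0.006, 0.076], 0.29)]
top tip_a [([0.573, -0.119, 0.082], 0.97), ([0.524, 0.159, 0.076], 0.77), ([0.55, 0.006, 0.076], 0.62)]
top stud_a [([0.657, -0.09, 0.104], 0.96), ([0.614, 0.168, 0.11], 0.75), ([0.634, 0.038, 0.113], 0.65)]
top collar [([0.468, 0.351, 0.0], 0.88), ([0.393, 0.264, -0.004], 0.82), ([0.479, 0.26, 0.004], 0.79), ([0.308, 0.274, -0.002], 0.64)]
top jig [([0.631, 0.038, 0.003], 0.8), ([0.617, 0.168, 0.108], 0.22)]
top mug [([0.403, -0.373, 0.001], 0.56)]
top tape [([0.618, 0.368, -0.001], 0.6)]
top bottle [([0.594, -0.401, -0.001], 0.97)]
side post_a [([0.63, 0.037, 0.059], 0.87), ([0.612, 0.17, 0.058], 0.85), ([0.656, -0.092, 0.059], 0.61)]
side tip_a [([0.519, 0.157, 0.077], 0.77), ([0.571, -0.116, 0.073], 0.69), ([0.547, 0.007, 0.073], 0.63)]
side stud_a [([0.612, 0.17, 0.107], 0.87), ([0.655, -0.088, 0.106], 0.56), ([0.631, 0.039, 0.109], 0.56)]
side collar [([0.312, 0.27, 0.004], 0.94), ([0.463, 0.35, -0.005], 0.89), ([0.484, 0.261, -0.001], 0.74), ([0.394, 0.267, -0.002], 0.66), ([0.401, -0.377, -0.0], 0.19), ([0.519, 0.158, 0.076], 0.18)]
side jig [([0.638, 0.037, 0.004], 0.64), ([0.655, -0.085, 0.104], 0.55)]
side mug [([0.4, -0.38, 0.0], 0.87)]
side tape [([0.617, 0.364, -0.001], 0.87)]
side bottle [([0.599, -0.404, 0.002], 0.68)]
```

View pics/top0.png

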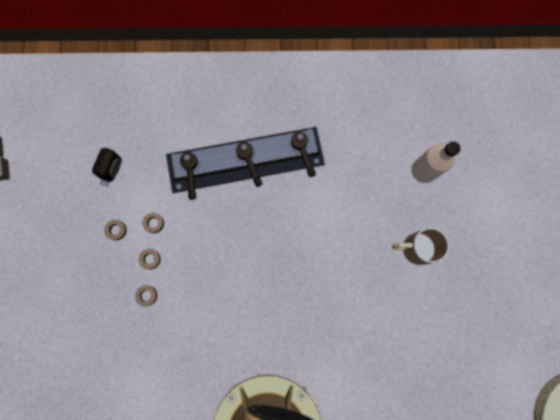

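View pics/side0.png

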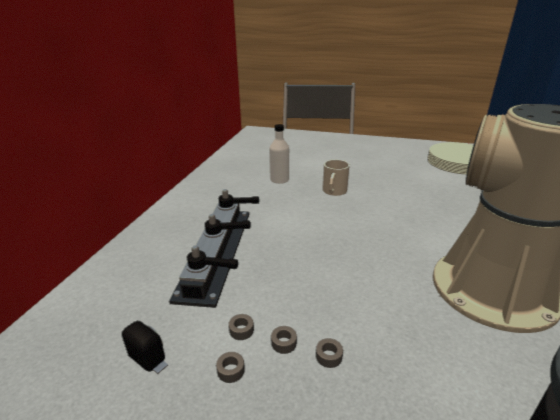

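The top view shows the levers' ends near (191,196), (257,183) and (311,173), pointing at the robot. The collar farthest left is at (115,229), which is world (0.466, 0.351). Seen from above, clockwise moves the lever ends towards +y. I'll start with the right-hand lever.

Request:
drive_tool(
  plan="2.04 -3.44 0 0 0 1.6 -1; 4.08 -6.88 0 0 0 3.2 -1; 6.12 -10.32 0 0 0 4.8 -1; 8.16 -13.76 0 0 0 6.4 -1; 10.2 -17.2 0 0 0 8 -1",
  force=40,
)

```text
time: 1.32
ee_pos: [0.2467, 0.4346, 0.2453]
eef_rot: [[-0.996, 0.091, 0.0], [0.091, 0.996, 0.0], [-0.0, 0.0, -1.0]]
force: [0.8, -0.7, -0.0]
grip_width: 0.0254
grasp_force: 0.0
```

Request:
drive_tool(
  plan="2.04 -3.44 0 0 0 1.6 -1; 4.08 -6.88 0 0 0 3.2 -1; 6.12 -10.32 0 0 0 4.8 -1; 8.16 -13.76 0 0 0 6.4 -1; 10.2 -17.2 0 0 0 8 -1",
)

```text
time: 1.73
ee_pos: [0.3488, 0.2625, 0.2456]
eef_rot: [[-0.999, -0.048, 0.001], [-0.048, 0.999, 0.0], [-0.001, 0.0, -1.0]]
force: [1.2, -0.3, 0.3]
grip_width: 0.0003
grasp_force: 0.0
```

Request:
drive_tool(
  plan="2.04 -3.44 0 0 0 1.6 -1; 4.08 -6.88 0 0 0 3.2 -1; 6.12 -10.32 0 0 0 4.8 -1; 8.16 -13.76 0 0 0 6.4 -1; 10.2 -17.2 0 0 0 8 -1",
)

```text
time: 2.15
ee_pos: [0.4509, 0.0902, 0.2457]
eef_rot: [[-0.982, -0.186, 0.001], [-0.186, 0.982, 0.0], [-0.001, 0.0, -1.0]]
force: [0.3, 1.0, 0.1]
grip_width: -0.0003
grasp_force: 0.0
```

Request:
drive_tool(
  plan="2.04 -3.44 0 0 0 1.6 -1; 4.08 -6.88 0 0 0 3.2 -1; 6.12 -10.32 0 0 0 4.8 -1; 8.16 -13.76 0 0 0 6.4 -1; 10.2 -17.2 0 0 0 8 -1",
)

```text
time: 2.57
ee_pos: [0.5529, -0.082, 0.2454]
eef_rot: [[-0.947, -0.321, 0.0], [-0.321, 0.947, -0.0], [-0.0, -0.0, -1.0]]
force: [0.5, 1.3, 0.7]
grip_width: -0.0003
grasp_force: 0.0
```

Request:
drive_tool(
  plan="1 -2 0 0 0 0 -1; 2 -4 0 0 0 0 -1; 3 -5.5 0 0 0 0 -1; 3.9 -6.5 0 0 0 0 -1; 3.9 -6.5 -3 0 0 0 -1",
)

```text
time: 2.98
ee_pos: [0.5962, -0.1476, 0.2202]
eef_rot: [[-0.948, -0.319, 0.01], [-0.319, 0.948, -0.003], [-0.009, -0.006, -1.0]]
force: [0.9, -0.1, 0.5]
grip_width: -0.0002
grasp_force: 0.0
```

```bash
cat > h.py <<'E'
from cell import ctrl
import numpy as np,cv2
def marks(labels,cams=('top','side')):
    for l in labels:
        for c in cams:
            ctrl.get_image(c)
            print(l,c,[(np.round(d['position'],3).tolist(),round(d['conf'],2)) for d in ctrl.mark_of(c,l) if d['conf']>.4])
E
python3 - <<'E'
from h import *
for i in range(2): marks(['tip_a','stud_a'])
s=ctrl.read_state();print(s['time'],s['ee_pos'],s['force'],s['eef_rot'][:,1])
E
```

```text
tip_a top [([0.552, 0.007, 0.079], 0.91), ([0.525, 0.158, 0.072], 0.85)]
tip_a side [([0.548, 0.006, 0.072], 0.69), ([0.572, -0.117, 0.071], 0.59), ([0.52, 0.156, 0.078], 0.56)]
stud_a top [([0.634, 0.041, 0.111], 0.94), ([0.654, -0.093, 0.1], 0.78), ([0.615, 0.17, 0.109], 0.59)]
stud_a side [([0.655, -0.089, 0.108], 0.68), ([0.63, 0.037, 0.108], 0.66), ([0.611, 0.168, 0.108], 0.64), ([0.574, -0.118, 0.072], 0.61)]
tip_a top [([0.553, 0.007, 0.076], 0.94), ([0.523, 0.162, 0.076], 0.84)]
tip_a side [([0.574, -0.115, 0.075], 0.87), ([0.545, 0.01, 0.071], 0.74), ([0.602, -0.406, 0.002], 0.68), ([0.522, 0.161, 0.077], 0.67)]
stud_a top [([0.635, 0.042, 0.111], 0.92), ([0.617, 0.169, 0.109], 0.8), ([0.652, -0.091, 0.102], 0.73)]
stud_a side [([0.63, 0.039, 0.107], 0.77), ([0.658, -0.09, 0.106], 0.71), ([0.612, 0.167, 0.107], 0.65)]
3.7833 [ 0.59121636 -0.14481335  0.21542359] [ 0.550442    0.49132384 -0.28828584] [-3.20027835e-01  9.47408136e-01 -9.22161887e-05]
```

Request:
drive_tool(
  plan="0 0 -3.5 0 0 0 -1; 0 0 -7 0 0 0 -1; 0 0 -10.5 0 0 0 -1; 0 0 -13 0 0 0 -1; 0 0 -13.6 0 0 0 -1",
)

```text
time: 4.2
ee_pos: [0.5884, -0.1442, 0.075]
eef_rot: [[-0.947, -0.32, -0.006], [-0.32, 0.947, 0.002], [0.006, 0.004, -1.0]]
force: [0.0, 0.1, 0.6]
grip_width: -0.0002
grasp_force: 0.0
```

Request:
drive_tool(
  plan="-0.03 0.09 0 0 0 0 -1; -0.06 0.19 0 0 0 0 -1; -0.10 0.28 0 0 0 0 -1; -0.13 0.38 0 0 0 0 -1; -0.16 0.47 0 0 0 0 -1",
)

```text
time: 4.62
ee_pos: [0.5905, -0.1403, 0.0809]
eef_rot: [[-0.947, -0.32, 0.003], [-0.32, 0.947, -0.001], [-0.002, -0.001, -1.0]]
force: [-0.3, -0.5, -0.6]
grip_width: -0.0001
grasp_force: 0.0
```

Request:
drive_tool(
  plan="-0.05 0.14 0 0 0 0 -1; -0.1 0.28 0 0 0 0 -1; -0.1 0.28 0 0 0 0 -1; -0.1 0.28 0 0 0 0 -1; -0.1 0.28 0 0 0 0 -1",
)

```text
time: 5.03
ee_pos: [0.5886, -0.1373, 0.0793]
eef_rot: [[-0.947, -0.32, 0.0], [-0.32, 0.947, -0.0], [-0.0, -0.0, -1.0]]
force: [0.5, 0.2, 0.3]
grip_width: 0.0001
grasp_force: 0.0
```

Request:
drive_tool(
  plan="-0.05 0.14 0 0 0 0 -1; -0.1 0.28 0 0 0 0 -1; -0.1 0.28 0 0 0 0 -1; -0.1 0.28 0 0 0 0 -1; -0.1 0.28 0 0 0 0 -1",
)

```text
time: 5.45
ee_pos: [0.5876, -0.1346, 0.0793]
eef_rot: [[-0.947, -0.32, -0.0], [-0.32, 0.947, -0.0], [0.0, -0.0, -1.0]]
force: [0.7, -1.7, -0.0]
grip_width: -0.0007
grasp_force: 0.8
```

Request:
drive_tool(
  plan="-0.02 0.07 0 0 0 0 -1; -0.05 0.14 0 0 0 0 -1; -0.05 0.14 0 0 0 0 -1; -0.05 0.14 0 0 0 0 -1; -0.05 0.14 0 0 0 0 -1",
)

```text
time: 5.87
ee_pos: [0.587, -0.1333, 0.0792]
eef_rot: [[-0.947, -0.32, -0.0], [-0.32, 0.947, -0.0], [0.0, -0.0, -1.0]]
force: [-0.2, -4.3, -0.3]
grip_width: 0.0003
grasp_force: 1.9
```

Request:
drive_tool(
  plan="-0.03 0.1 0 0 0 0 -1; -0.07 0.2 0 0 0 0 -1; -0.07 0.2 0 0 0 0 -1; -0.07 0.2 0 0 0 0 -1; -0.07 0.2 0 0 0 0 -1",
)

```text
time: 6.28
ee_pos: [0.5862, -0.131, 0.0792]
eef_rot: [[-0.947, -0.32, -0.0], [-0.32, 0.947, 0.0], [0.0, 0.0, -1.0]]
force: [-1.1, -2.5, -0.1]
grip_width: 0.0001
grasp_force: 1.2
```

Request:
drive_tool(
  plan="-0.03 0.1 0 0 0 0 -1; -0.07 0.2 0 0 0 0 -1; -0.07 0.2 0 0 0 0 -1; -0.07 0.2 0 0 0 0 -1; -0.07 0.2 0 0 0 0 -1",
)

```text
time: 6.7
ee_pos: [0.5857, -0.129, 0.0793]
eef_rot: [[-0.947, -0.32, -0.0], [-0.32, 0.947, 0.0], [-0.0, 0.0, -1.0]]
force: [-0.9, -2.3, -0.1]
grip_width: -0.0001
grasp_force: 1.2
```

Force stays near 3 N while the lever follows, so the right-hand lever is the loose one. I'll turn it on along its arc.

Request:
drive_tool(
  plan="-0.10 0.18 0 0 0 -2.3 -1; -0.19 0.36 0 0 0 -4.6 -1; -0.27 0.54 0 0 0 -6.9 -1; -0.35 0.72 0 0 0 -9.2 -1; -0.43 0.89 0 0 0 -11.5 -1",
)

```text
time: 7.12
ee_pos: [0.581, -0.1203, 0.0792]
eef_rot: [[-0.992, -0.123, -0.001], [-0.123, 0.992, -0.0], [0.001, 0.0, -1.0]]
force: [-3.0, -4.3, 0.3]
grip_width: -0.0002
grasp_force: 2.0
```

Request:
drive_tool(
  plan="-0.08 0.19 0 0 0 -1.4 -1; -0.15 0.38 0 0 0 -2.8 -1; -0.21 0.57 0 0 0 -4.2 -1; -0.27 0.76 0 0 0 -5.6 -1; -0.32 0.95 0 0 0 -7.1 -1",
)

```text
time: 7.53
ee_pos: [0.5777, -0.1107, 0.0792]
eef_rot: [[-1.0, 0.0, -0.001], [0.0, 1.0, 0.0], [0.001, 0.0, -1.0]]
force: [-2.8, -3.5, 1.2]
grip_width: 0.0003
grasp_force: 2.0
```

Request:
drive_tool(
  plan="-0.02 0.1 0 0 0 -0.7 -1; -0.04 0.2 0 0 0 -1.4 -1; -0.06 0.3 0 0 0 -2.1 -1; -0.06 0.3 0 0 0 -2.1 -1; -0.06 0.3 0 0 0 -2.1 -1",
)

```text
time: 7.95
ee_pos: [0.5777, -0.1076, 0.0793]
eef_rot: [[-0.999, 0.035, 0.0], [0.035, 0.999, 0.0], [-0.0, 0.0, -1.0]]
force: [-1.7, -2.1, -0.2]
grip_width: -0.0002
grasp_force: 1.0
```

Request:
drive_tool(
  plan="-0.02 0.1 0 0 0 -0.7 -1; -0.04 0.2 0 0 0 -1.4 -1; -0.04 0.2 0 0 0 -1.4 -1; -0.04 0.2 0 0 0 -1.4 -1; -0.04 0.2 0 0 0 -1.4 -1",
)

```text
time: 8.37
ee_pos: [0.5772, -0.1057, 0.0793]
eef_rot: [[-0.998, 0.06, 0.0], [0.06, 0.998, 0.0], [-0.0, 0.0, -1.0]]
force: [-2.2, -2.3, -0.7]
grip_width: 0.0003
grasp_force: 1.2
```

Request:
drive_tool(
  plan="-0.01 0.1 0 0 0 -0.7 -1; -0.03 0.2 0 0 0 -1.4 -1; -0.03 0.2 0 0 0 -1.4 -1; -0.03 0.2 0 0 0 -1.4 -1; -0.03 0.2 0 0 0 -1.4 -1",
)

```text
time: 8.78
ee_pos: [0.5769, -0.1036, 0.0793]
eef_rot: [[-0.996, 0.084, -0.0], [0.084, 0.996, 0.0], [0.0, 0.0, -1.0]]
force: [-2.1, -2.7, -0.5]
grip_width: -0.0
grasp_force: 1.3
```

Request:
drive_tool(
  plan="-0.01 0.1 0 0 0 -0.7 -1; -0.02 0.15 0 0 0 -1 -1; -0.02 0.15 0 0 0 -1 -1; -0.02 0.15 0 0 0 -1 -1; -0.02 0.15 0 0 0 -1 -1",
)

```text
time: 9.2
ee_pos: [0.5766, -0.1022, 0.0793]
eef_rot: [[-0.995, 0.102, -0.0], [0.102, 0.995, 0.0], [0.0, 0.0, -1.0]]
force: [-2.3, -2.3, 0.1]
grip_width: -0.0002
grasp_force: 1.5
```

Request:
drive_tool(
  plan="0 0.08 0 0 0 -0.5 -1; -0.01 0.15 0 0 0 -1 -1; -0.01 0.15 0 0 0 -1 -1; -0.01 0.15 0 0 0 -1 -1; -0.01 0.15 0 0 0 -1 -1",
)

```text
time: 9.62
ee_pos: [0.5764, -0.1013, 0.0792]
eef_rot: [[-0.993, 0.119, -0.0], [0.119, 0.993, -0.001], [0.0, -0.001, -1.0]]
force: [-3.1, -7.1, -0.7]
grip_width: 0.0001
grasp_force: 3.6
```

Request:
drive_tool(
  plan="0 0.08 0 0 0 -0.5 -1; -0.01 0.15 0 0 0 -1 -1; -0.01 0.15 0 0 0 -1 -1; -0.01 0.15 0 0 0 -1 -1; -0.01 0.15 0 0 0 -1 -1",
)

```text
time: 10.03
ee_pos: [0.5762, -0.1011, 0.0793]
eef_rot: [[-0.991, 0.136, -0.0], [0.136, 0.991, -0.003], [0.0, -0.003, -1.0]]
force: [-4.2, -15.3, 0.3]
grip_width: -0.0
grasp_force: 7.4
```

Request:
drive_tool(
  plan="0 -1 0 0 0 0 -1; 0 -2 0 0 0 0 -1; 0 -2 3 0 0 0 -1; 0 -2 6 0 0 0 -1; 0 -2 6 0 0 5 -1",
)

```text
time: 10.45
ee_pos: [0.5801, -0.1203, 0.1446]
eef_rot: [[-0.999, 0.052, 0.008], [0.052, 0.999, -0.001], [-0.008, -0.001, -1.0]]
force: [-0.1, -0.5, 0.8]
grip_width: -0.0
grasp_force: 0.0
```

Request:
drive_tool(
  plan="-0.2 2.5 0 0 0 6 -1; -0.4 5 0 0 0 12 -1; -0.6 8 0 0 0 18 -1; -0.7 10.1 0 0 0 24 -1; -0.7 10.1 0 0 0 24 -1",
)

```text
time: 10.87
ee_pos: [0.5698, -0.0151, 0.1396]
eef_rot: [[-0.93, -0.368, 0.001], [-0.368, 0.93, 0.002], [-0.002, 0.001, -1.0]]
force: [-0.2, -0.3, -0.1]
grip_width: -0.0001
grasp_force: 0.0
```

Request:
drive_tool(
  plan="0 0 -2 0 0 0 -1; 0 0 -4 0 0 0 -1; 0 0 -5.5 0 0 0 -1; 0 0 -6 0 0 0 -1; 0 0 -6 0 0 0 -1",
)

```text
time: 11.28
ee_pos: [0.569, -0.0187, 0.0782]
eef_rot: [[-0.933, -0.36, -0.002], [-0.36, 0.933, 0.0], [0.002, 0.001, -1.0]]
force: [-1.0, 0.7, 0.7]
grip_width: 0.0002
grasp_force: 0.0
```

Request:
drive_tool(
  plan="-0.05 0.14 0 0 0 0 -1; -0.1 0.28 0 0 0 0 -1; -0.15 0.42 0 0 0 0 -1; -0.2 0.56 0 0 0 0 -1; -0.2 0.56 0 0 0 0 -1",
)

```text
time: 11.7
ee_pos: [0.5677, -0.0124, 0.0799]
eef_rot: [[-0.933, -0.361, 0.001], [-0.361, 0.933, 0.0], [-0.001, -0.0, -1.0]]
force: [-0.7, 0.5, -0.9]
grip_width: -0.0003
grasp_force: 0.0
```

Request:
drive_tool(
  plan="-0.05 0.14 0 0 0 0 -1; -0.1 0.28 0 0 0 0 -1; -0.1 0.28 0 0 0 0 -1; -0.1 0.28 0 0 0 0 -1; -0.1 0.28 0 0 0 0 -1",
)

```text
time: 12.12
ee_pos: [0.5672, -0.0111, 0.0798]
eef_rot: [[-0.932, -0.362, 0.002], [-0.362, 0.932, -0.002], [-0.001, -0.002, -1.0]]
force: [0.7, -8.9, 1.4]
grip_width: -0.0002
grasp_force: 4.3
```

Request:
drive_tool(
  plan="-0.04 0.1 0 0 0 0 -1; -0.07 0.18 0 0 0 0 -1; -0.07 0.18 0 0 0 0 -1; -0.07 0.18 0 0 0 0 -1; -0.07 0.18 0 0 0 0 -1",
)

```text
time: 12.53
ee_pos: [0.5667, -0.0099, 0.0798]
eef_rot: [[-0.932, -0.362, 0.002], [-0.362, 0.932, -0.003], [-0.001, -0.003, -1.0]]
force: [1.2, -12.4, 1.6]
grip_width: -0.0002
grasp_force: 6.1
```

Request:
drive_tool(
  plan="-0.02 0.05 0 0 0 0 -1; -0.04 0.1 0 0 0 0 -1; -0.04 0.1 0 0 0 0 -1; -0.04 0.1 0 0 0 0 -1; -0.04 0.1 0 0 0 0 -1",
)

```text
time: 12.95
ee_pos: [0.5663, -0.009, 0.0798]
eef_rot: [[-0.932, -0.362, 0.002], [-0.362, 0.932, -0.003], [-0.001, -0.003, -1.0]]
force: [1.1, -13.9, 1.3]
grip_width: -0.0004
grasp_force: 6.6
```

Request:
drive_tool(
  plan="-0.03 0.09 0 0 0 0 -1; -0.07 0.18 0 0 0 0 -1; -0.07 0.18 0 0 0 0 -1; -0.07 0.18 0 0 0 0 -1; -0.07 0.18 0 0 0 0 -1",
)

```text
time: 13.37
ee_pos: [0.5654, -0.0073, 0.0798]
eef_rot: [[-0.932, -0.362, 0.002], [-0.362, 0.932, -0.003], [-0.0, -0.003, -1.0]]
force: [1.1, -13.8, 2.6]
grip_width: 0.0001
grasp_force: 6.6
```

Request:
drive_tool(
  plan="-0.03 0.09 0 0 0 0 -1; -0.06 0.18 0 0 0 0 -1; -0.06 0.18 0 0 0 0 -1; -0.06 0.18 0 0 0 0 -1; -0.06 0.18 0 0 0 0 -1",
)

```text
time: 13.78
ee_pos: [0.5647, -0.0055, 0.0798]
eef_rot: [[-0.932, -0.362, 0.001], [-0.362, 0.932, -0.003], [-0.0, -0.003, -1.0]]
force: [0.4, -13.3, 2.3]
grip_width: -0.0002
grasp_force: 6.7
```

Request:
drive_tool(
  plan="-0.02 0.07 0 0 0 0 -1; -0.04 0.14 0 0 0 0 -1; -0.04 0.14 0 0 0 0 -1; -0.04 0.14 0 0 0 0 -1; -0.04 0.14 0 0 0 0 -1",
)

```text
time: 14.2
ee_pos: [0.5641, -0.0041, 0.0797]
eef_rot: [[-0.932, -0.362, 0.001], [-0.362, 0.932, -0.003], [0.0, -0.003, -1.0]]
force: [1.0, -14.0, 2.7]
grip_width: -0.0001
grasp_force: 6.9
```

Request:
drive_tool(
  plan="-0.02 0.06 0 0 0 0 -1; -0.03 0.12 0 0 0 0 -1; -0.03 0.12 0 0 0 0 -1; -0.03 0.12 0 0 0 0 -1; -0.03 0.12 0 0 0 0 -1",
)

```text
time: 14.62
ee_pos: [0.5636, -0.003, 0.0797]
eef_rot: [[-0.932, -0.362, 0.001], [-0.362, 0.932, -0.003], [0.001, -0.003, -1.0]]
force: [0.8, -14.8, 2.2]
grip_width: -0.0
grasp_force: 7.0
```

Request:
drive_tool(
  plan="0.36 -0.93 0 0 0 0 -1; 0.72 -1.87 0 0 0 0 -1; 0.72 -1.87 3 0 0 0 -1; 0.72 -1.87 6 0 0 0 -1; 0.72 -1.87 6 0 0 -3 -1",
)

```text
time: 15.03
ee_pos: [0.5739, -0.0202, 0.1442]
eef_rot: [[-0.95, -0.312, 0.007], [-0.312, 0.95, -0.0], [-0.007, -0.002, -1.0]]
force: [1.0, -0.3, 0.1]
grip_width: -0.0
grasp_force: 0.0
```

Request:
drive_tool(
  plan="-0.8 3.9 0 0 0 -3 -1; -1.6 7.8 0 0 0 -6 -1; -2.4 11.7 0 0 0 -9 -1; -3.2 15 0 0 0 -12 -1; -3.2 15 0 0 0 -12 -1",
)

```text
time: 15.45
ee_pos: [0.5377, 0.135, 0.1395]
eef_rot: [[-0.994, -0.107, -0.0], [-0.107, 0.994, 0.002], [-0.0, 0.002, -1.0]]
force: [-0.1, 0.1, -0.6]
grip_width: -0.0003
grasp_force: 0.0
```

Request:
drive_tool(
  plan="0 0 -2 0 0 0 -1; 0 0 -4 0 0 0 -1; 0 0 -5.5 0 0 0 -1; 0 0 -6 0 0 0 -1; 0 0 -6 0 0 0 -1",
)

```text
time: 15.87
ee_pos: [0.538, 0.1299, 0.0781]
eef_rot: [[-0.994, -0.107, -0.002], [-0.107, 0.994, -0.0], [0.002, -0.0, -1.0]]
force: [0.3, -0.1, 0.1]
grip_width: -0.0
grasp_force: 0.0
```

Request:
drive_tool(
  plan="-0.02 0.15 0 0 0 0 -1; -0.03 0.3 0 0 0 0 -1; -0.05 0.45 0 0 0 0 -1; -0.06 0.55 0 0 0 0 -1; -0.06 0.55 0 0 0 0 -1",
)

```text
time: 16.28
ee_pos: [0.5384, 0.1363, 0.0799]
eef_rot: [[-0.994, -0.108, 0.001], [-0.108, 0.994, 0.0], [-0.001, 0.0, -1.0]]
force: [-0.3, -1.0, -0.5]
grip_width: -0.0004
grasp_force: 0.0
```

Request:
drive_tool(
  plan="-0.02 0.15 0 0 0 0 -1; -0.03 0.3 0 0 0 0 -1; -0.03 0.3 0 0 0 0 -1; -0.03 0.3 0 0 0 0 -1; -0.03 0.3 0 0 0 0 -1",
)

```text
time: 16.7
ee_pos: [0.5379, 0.1381, 0.0796]
eef_rot: [[-0.994, -0.108, 0.0], [-0.108, 0.994, -0.001], [-0.0, -0.001, -1.0]]
force: [0.5, -7.0, 3.5]
grip_width: 0.0
grasp_force: 3.5
```

Request:
drive_tool(
  plan="-0.01 0.1 0 0 0 0 -1; -0.02 0.2 0 0 0 0 -1; -0.02 0.2 0 0 0 0 -1; -0.02 0.2 0 0 0 0 -1; -0.02 0.2 0 0 0 0 -1",
)

```text
time: 17.12
ee_pos: [0.5376, 0.1394, 0.0795]
eef_rot: [[-0.994, -0.108, 0.0], [-0.108, 0.994, -0.002], [0.0, -0.002, -1.0]]
force: [0.3, -12.0, 3.4]
grip_width: -0.0004
grasp_force: 5.7
```

Request:
drive_tool(
  plan="-0.01 0.1 0 0 0 0 -1; -0.02 0.15 0 0 0 0 -1; -0.02 0.15 0 0 0 0 -1; -0.02 0.15 0 0 0 0 -1; -0.02 0.15 0 0 0 0 -1",
)

```text
time: 17.53
ee_pos: [0.5374, 0.1408, 0.0796]
eef_rot: [[-0.994, -0.108, 0.0], [-0.108, 0.994, -0.003], [0.0, -0.003, -1.0]]
force: [0.8, -12.5, 4.5]
grip_width: 0.0001
grasp_force: 6.2
```

Request:
drive_tool(
  plan="-0.01 0.1 0 0 0 0 -1; -0.02 0.2 0 0 0 0 -1; -0.02 0.2 0 0 0 0 -1; -0.02 0.2 0 0 0 0 -1; -0.02 0.2 0 0 0 0 -1",
)

```text
time: 17.95
ee_pos: [0.537, 0.1427, 0.0795]
eef_rot: [[-0.994, -0.108, -0.0], [-0.108, 0.994, -0.003], [0.001, -0.003, -1.0]]
force: [0.3, -11.7, 3.8]
grip_width: -0.0
grasp_force: 6.2
```

Request:
drive_tool(
  plan="-0.01 0.1 0 0 0 0 -1; -0.02 0.2 0 0 0 0 -1; -0.02 0.2 0 0 0 0 -1; -0.02 0.2 0 0 0 0 -1; -0.02 0.2 0 0 0 0 -1",
)

```text
time: 18.37
ee_pos: [0.5368, 0.1447, 0.0795]
eef_rot: [[-0.994, -0.108, -0.0], [-0.108, 0.994, -0.003], [0.001, -0.003, -1.0]]
force: [-0.0, -13.0, 4.6]
grip_width: -0.0001
grasp_force: 6.2
```

Request:
drive_tool(
  plan="-0.01 0.1 0 0 0 0 -1; -0.02 0.15 0 0 0 0 -1; -0.02 0.15 0 0 0 0 -1; -0.02 0.15 0 0 0 0 -1; -0.02 0.15 0 0 0 0 -1",
)

```text
time: 18.78
ee_pos: [0.5366, 0.1461, 0.0795]
eef_rot: [[-0.994, -0.108, -0.0], [-0.108, 0.994, -0.003], [0.001, -0.003, -1.0]]
force: [-0.6, -12.6, 3.5]
grip_width: -0.0
grasp_force: 6.4
```

Request:
drive_tool(
  plan="0.1 -1 0 0 0 0 -1; 0.2 -2 0 0 0 0 -1; 0.2 -2 4 0 0 0 -1; 0.2 -2 8 0 0 5 -1; 0.2 -2 10 0 0 10 -1",
)

```text
time: 19.2
ee_pos: [0.5401, 0.1276, 0.1829]
eef_rot: [[-0.96, -0.281, 0.003], [-0.281, 0.96, 0.001], [-0.004, 0.0, -1.0]]
force: [0.7, 1.9, 1.4]
grip_width: 0.0001
grasp_force: 0.0
```

Request:
drive_tool(
  plan="-1 3.3 0 0 0 5 0.5; -2 6.6 0 0 0 10 0.5; -3 10 0 0 0 15 0.5; -4.2 13.5 0 0 0 20 0.5; -5.4 17 0 0 0 25 0.5",
)

```text
time: 19.62
ee_pos: [0.4842, 0.2989, 0.1795]
eef_rot: [[-0.751, -0.661, 0.0], [-0.661, 0.751, 0.001], [-0.001, 0.0, -1.0]]
force: [1.2, 0.7, -0.1]
grip_width: 0.0605
grasp_force: 0.0
```

Request:
drive_tool(
  plan="-1 2.5 0 0 0 5 0.5; -1.8 5.1 -1 0 0 9 0.5; -1.8 5.2 -2 0 0 9 0.5; -1.8 5.2 -4 0 0 9 0.5; -1.8 5.2 -4 0 0 9 0.5",
)

```text
time: 20.03
ee_pos: [0.465, 0.3486, 0.1361]
eef_rot: [[-0.641, -0.768, -0.004], [-0.768, 0.641, -0.003], [0.005, 0.001, -1.0]]
force: [-0.5, -1.2, 0.0]
grip_width: 0.0643
grasp_force: 0.0
```

```bash
python3 - <<'E'
from h import *
for i in range(2): marks(['collar'])
for l in ['tip_a','stud_a']: marks([l])
for c in('top','side'): print([(np.round(d['position'],3).tolist(),round(d['conf'],2)) for d in ctrl.boxes_of(c,'collar')])
s=ctrl.read_state();print(s['time'],s['ee_pos'],s['force'],s['eef_rot'][:,1],s['joint_positions'],s['grip_width'],ctrl.tcp_to_tips)
im=np.hstack([ctrl.get_image('top')[100:330,60:350],ctrl.get_image('side')[170:400,100:390]])
cv2.imwrite('pics/c1.png',cv2.resize(im[:,:,::-1],None,fx=1.37,fy=1.37))
E
```

```text
collar top [([0.479, 0.26, -0.0], 0.84), ([0.463, 0.353, -0.0], 0.78), ([0.394, 0.269, -0.002], 0.77), ([0.548, 0.014, 0.078], 0.72), ([0.631, 0.037, 0.001], 0.7), ([0.31, 0.273, -0.004], 0.57)]
collar side [([0.311, 0.277, 0.005], 0.79), ([0.618, 0.362, 0.002], 0.72), ([0.481, 0.264, 0.002], 0.7), ([0.465, 0.346, -0.002], 0.69), ([0.393, 0.266, -0.001], 0.61)]
collar top [([0.397, 0.267, 0.003], 0.71), ([0.31, 0.272, -0.001], 0.68), ([0.482, 0.264, -0.002], 0.65), ([0.463, 0.351, 0.0], 0.63)]
collar side [([0.465, 0.349, -0.002], 0.95), ([0.314, 0.276, 0.003], 0.9), ([0.481, 0.261, -0.002], 0.82)]
tip_a top [([0.568, -0.078, 0.078], 0.95), ([0.55, 0.014, 0.077], 0.75), ([0.615, 0.367, 0.002], 0.68), ([0.522, 0.169, 0.072], 0.66)]
tip_a side [([0.611, 0.166, 0.057], 0.67), ([0.545, 0.017, 0.069], 0.54), ([0.568, -0.077, 0.071], 0.43)]
stud_a top [([0.636, 0.041, 0.113], 0.97), ([0.652, -0.089, 0.106], 0.8), ([0.618, 0.166, 0.107], 0.66)]
stud_a side []
[([0.467, 0.348, 0.024], 0.76), ([0.307, 0.27, 0.022], 0.62), ([0.62, 0.048, 0.052], 0.59), ([0.397, 0.264, 0.023], 0.53), ([0.481, 0.256, 0.02], 0.52), ([0.618, 0.035, 0.084], 0.36)]
[([0.313, 0.283, 0.022], 0.8), ([0.474, 0.271, 0.018], 0.78), ([0.391, 0.274, 0.02], 0.77), ([0.465, 0.355, 0.017], 0.68), ([0.594, -0.381, 0.092], 0.68)]
20.9333 [0.46666261 0.3499702  0.13926755] [-0.22254532  0.23386631  0.18283333] [-7.67910104e-01  6.40557625e-01 -1.01754544e-06] [ 3.67206486e+01  2.34958393e+01  1.03957380e+02 -4.27472173e-04
  5.25479490e+01 -1.03445679e+02] 0.06432877659240367 0.014
```

View pics/c1.png

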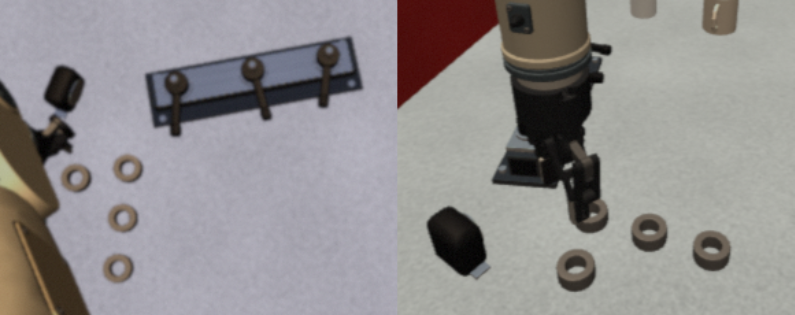

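The levers sit as expected and the target collar is at (0.465, 0.350) under the gripper. I'll go down and grip it.

Request:
drive_tool(
  plan="-0.1 0 -3.5 0 0 0 0.5; -0.1 0 -7 0 0 0 0.5; -0.1 0 -10 0 0 0 0.5; -0.1 0 -11.5 0 0 0 0.5; -0.1 0 -12.0 0 0 0 0.5",
)

```text
time: 21.45
ee_pos: [0.464, 0.3487, 0.0163]
eef_rot: [[-0.641, -0.768, -0.004], [-0.768, 0.641, -0.003], [0.005, 0.001, -1.0]]
force: [-1.0, -0.3, -0.2]
grip_width: 0.0639
grasp_force: 0.0
```

Request:
drive_tool(
  plan="0 0 0 0 0 0 0.5; 0 0 0 0 0 0 -0.2; 0 0 0 0 0 0 -0.2; 0 0 0 0 0 0 -0.2; 0 0 0 0 0 0 -0.2",
  force=30,
)

```text
time: 21.87
ee_pos: [0.4665, 0.3505, 0.0207]
eef_rot: [[-0.641, -0.768, 0.002], [-0.768, 0.641, 0.001], [-0.002, -0.001, -1.0]]
force: [-1.2, 0.2, 5.0]
grip_width: 0.0462
grasp_force: 31.3
```

Request:
drive_tool(
  plan="0 0 0 0 0 0 -0.2; 0 0 0 0 0 0 -0.2; 0 0 0.5 0 0 0 -0.2; 0 0 1.5 0 0 0 -0.2; 0 0 3 0 0 0 -0.2",
)

```text
time: 22.28
ee_pos: [0.465, 0.3494, 0.0494]
eef_rot: [[-0.641, -0.768, -0.001], [-0.768, 0.641, -0.001], [0.002, 0.0, -1.0]]
force: [0.1, -0.3, -0.0]
grip_width: 0.046
grasp_force: 30.9
```

Request:
drive_tool(
  plan="0 0 3 0 0 0 -0.2; 0 0 6 0 0 0 -0.2; 0 0 9 0 0 0 -0.2; 0 -2 12 0 0 0 -0.2; 1 -5 13 0 0 0 -0.2",
)

```text
time: 22.7
ee_pos: [0.4764, 0.3022, 0.1845]
eef_rot: [[-0.639, -0.77, 0.005], [-0.77, 0.639, 0.004], [-0.006, -0.001, -1.0]]
force: [1.0, 0.4, 0.3]
grip_width: 0.0459
grasp_force: 31.0
```

Request:
drive_tool(
  plan="1.6 -3.6 0 0 0 0 -0.2; 3.2 -7.2 0 0 0 0 -0.2; 4.8 -10.8 0 0 0 0 -0.2; 6.4 -14.4 0 0 0 0 -0.2; 8 -18 0 0 0 0 -0.2",
)

```text
time: 23.12
ee_pos: [0.5561, 0.1182, 0.1805]
eef_rot: [[-0.64, -0.768, 0.001], [-0.768, 0.64, 0.0], [-0.001, -0.001, -1.0]]
force: [1.0, 0.2, -0.9]
grip_width: 0.0458
grasp_force: 31.0
```

Request:
drive_tool(
  plan="1.6 -3.6 0 0 0 0 -0.2; 3.2 -7.2 0 0 0 0 -0.2; 4.8 -10.8 0 0 0 0 -0.2; 6.4 -14.2 0 0 0 0 -0.2; 7.8 -17 0 0 0 0 -0.2",
)

```text
time: 23.53
ee_pos: [0.6343, -0.0528, 0.1804]
eef_rot: [[-0.641, -0.767, 0.001], [-0.767, 0.641, -0.0], [-0.0, -0.001, -1.0]]
force: [0.4, -0.5, -0.5]
grip_width: 0.0459
grasp_force: 31.0
```

Request:
drive_tool(
  plan="1 -2 0 0 0 0 -0.2; 2 -4 0 0 0 0 -0.2; 2 -4 -1 0 0 0 -0.2; 2 -4 -1.5 0 0 0 -0.2; 2 -4 -1.5 0 0 0 -0.2",
)

```text
time: 23.95
ee_pos: [0.6522, -0.0895, 0.163]
eef_rot: [[-0.641, -0.768, -0.003], [-0.768, 0.641, 0.001], [0.001, 0.003, -1.0]]
force: [-0.7, -0.4, -0.3]
grip_width: 0.0461
grasp_force: 31.0
```

```bash
cat >> h.py <<'E'
def proj(c,P):
    k=ctrl.get_calibration(c);p=np.linalg.inv(k['extrinsics'])@np.append(P,1);p=np.array([p[0],-p[1],-p[2]]);q=k['mtx']@p
    return q[:2]/q[2]
E
python3 - <<'E'
from h import *
for i in range(3): marks(['collar'])
marks(['stud_a'])
s=ctrl.read_state();print(s['time'],s['ee_pos'],s['force'],s['joint_positions'][5],s['grip_width'])
for c in ('side','top'):print(ctrl.get_calibration(c)['extrinsics'][:3,3])
C=s['ee_pos']-[0,0,.0193]
p=proj('side',C);q=proj('top',C);print(p,q,proj('side',[.654,-.09,.108]))
im=ctrl.get_image('side')[120:270,150:350];t=ctrl.get_image('top')[70:220,200:400]
cv2.imwrite('pics/d1.png',cv2.resize(np.hstack([im,t])[:,:,::-1],(800,300),interpolation=cv2.INTER_CUBIC))
E
```

```text
collar top [([0.482, 0.258, 0.001], 0.49)]
collar side [([0.483, 0.259, -0.001], 0.72), ([0.313, 0.275, 0.006], 0.65), ([0.395, 0.267, -0.002], 0.6), ([0.651, -0.092, 0.141], 0.43)]
collar top [([0.616, 0.169, 0.06], 0.74), ([0.481, 0.259, -0.001], 0.56)]
collar side [([0.312, 0.275, 0.003], 0.9), ([0.484, 0.262, 0.002], 0.84), ([0.391, 0.264, -0.004], 0.75), ([0.652, -0.09, 0.141], 0.58)]
collar top [([0.481, 0.258, -0.001], 0.52)]
collar side [([0.391, 0.267, -0.001], 0.91), ([0.314, 0.274, 0.007], 0.85), ([0.483, 0.261, 0.001], 0.76), ([0.656, -0.091, 0.142], 0.72)]
stud_a top [([0.616, 0.166, 0.108], 0.73), ([0.633, 0.04, 0.109], 0.65)]
stud_a side [([0.613, 0.17, 0.107], 0.96), ([0.629, 0.038, 0.109], 0.94), ([0.655, -0.087, 0.108], 0.61)]
24.75 [ 0.65366549 -0.0900682   0.16425009] [ 0.03719802  0.18394594 -1.10634403] -148.13427718435497 0.046150480369252386
[0.26057328 0.72564506 0.55708166]
[0.30775217 0.00447681 1.13725711]
[224.12507914 176.35333814] [301.60013097 131.68428655] [225.17726557 189.14053793]
```

View pics/d1.png

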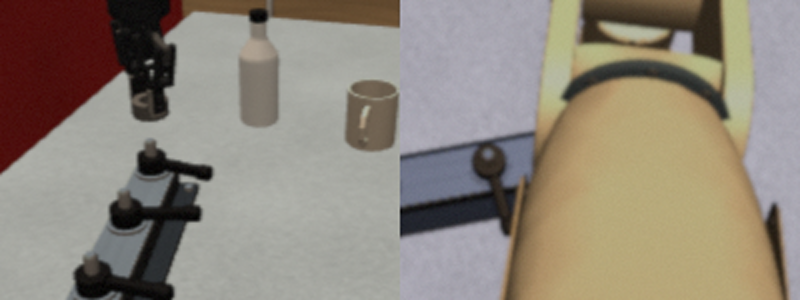

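```bash
python3 - <<'E'
from h import *
acc=np.mean([ctrl.get_image('side').astype(float) for _ in range(4)],0)
im=acc[155:215,195:255].astype(np.uint8)
im=cv2.resize(im,(600,600),interpolation=cv2.INTER_CUBIC)
cv2.imwrite('pics/e1.png',im[:,:,::-1])
print(ctrl.get_calibration('side')['mtx'][0,0])
b=np.array([.6537,-.0901,.145])
for d in ([0,0,0],[.01,0,0],[0,.01,0],[0,0,.01]): print(proj('side',b+d))
E
```

```text
378.88131571469137
[224.11609471 176.32923419]
[220.56078461 175.90298022]
[222.54959373 177.9193139 ]
[223.78888702 172.7814501 ]
```

View pics/e1.png

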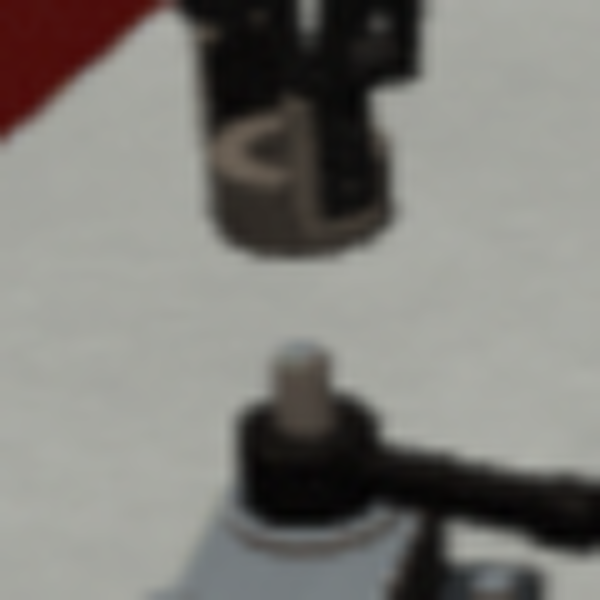

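Side view: the collar bottom's centre is about column 225.1 and the stud's is 225.2. Once parallax from the height difference is counted, the collar needs to move about 2.5 mm. I'll correct and lower it carefully.

Request:
drive_tool(
  plan="0.12 0.1 0 0 0 0 -0.2; 0.23 0.2 0 0 0 0 -0.2; 0.23 0.2 -1.2 0 0 0 -0.2; 0.23 0.2 -2.5 0 0 0 -0.2; 0.23 0.2 -3 0 0 0 -0.2",
)

```text
time: 25.47
ee_pos: [0.6546, -0.0878, 0.1314]
eef_rot: [[-0.641, -0.768, -0.003], [-0.768, 0.641, 0.0], [0.002, 0.003, -1.0]]
force: [-1.1, 0.2, -1.2]
grip_width: 0.0458
grasp_force: 31.0
```

Request:
drive_tool(
  plan="0 0 0 0 0 0 -0.2; 0 0 -0.2 0 0 0 -0.2; 0 0 -0.4 0 0 0 -0.2; 0 0 -0.6 0 0 0 -0.2; 0 0 -0.8 0 0 0 -0.2",
)

```text
time: 25.88
ee_pos: [0.6562, -0.0881, 0.1264]
eef_rot: [[-0.641, -0.768, 0.001], [-0.768, 0.641, -0.0], [-0.0, -0.0, -1.0]]
force: [-0.8, -0.1, -1.0]
grip_width: 0.0459
grasp_force: 31.0
```

Request:
drive_tool(
  plan="0 0 -0.1 0 0 0 -0.2; 0 0 -0.2 0 0 0 -0.2; 0 0 -0.3 0 0 0 -0.2; 0 0 -0.4 0 0 0 -0.2; 0 0 -0.4 0 0 0 -0.2",
)

```text
time: 26.3
ee_pos: [0.6559, -0.0881, 0.1222]
eef_rot: [[-0.641, -0.768, -0.0], [-0.768, 0.641, 0.0], [0.0, 0.0, -1.0]]
force: [-0.1, 0.7, 0.5]
grip_width: 0.0458
grasp_force: 31.0
```

Request:
drive_tool(
  plan="0 0 -0.15 0 0 0 -0.2; 0 0 -0.3 0 0 0 -0.2; 0 0 -0.45 0 0 0 -0.2; 0 0 -0.6 0 0 0 -0.2; 0 0 -0.6 0 0 0 -0.2",
)

```text
time: 26.72
ee_pos: [0.6558, -0.088, 0.1158]
eef_rot: [[-0.641, -0.768, -0.001], [-0.768, 0.641, 0.0], [0.0, 0.0, -1.0]]
force: [0.2, 0.3, -1.3]
grip_width: 0.046
grasp_force: 31.0
```

Request:
drive_tool(
  plan="0 0 -0.15 0 0 0 -0.2; 0 0 -0.3 0 0 0 -0.2; 0 0 -0.45 0 0 0 -0.2; 0 0 -0.6 0 0 0 -0.2; 0 0 -0.6 0 0 0 -0.2",
)

```text
time: 27.13
ee_pos: [0.6558, -0.088, 0.1099]
eef_rot: [[-0.641, -0.768, -0.0], [-0.768, 0.641, 0.0], [0.0, 0.0, -1.0]]
force: [0.1, 0.1, -1.5]
grip_width: 0.046
grasp_force: 31.0
```

Request:
drive_tool(
  plan="0 0 -0.1 0 0 0 -0.2; 0 0 -0.2 0 0 0 -0.2; 0 0 -0.3 0 0 0 -0.2; 0 0 -0.3 0 0 0 -0.2; 0 0 -0.3 0 0 0 -0.2",
)

```text
time: 27.55
ee_pos: [0.6559, -0.088, 0.1072]
eef_rot: [[-0.641, -0.768, -0.0], [-0.768, 0.641, 0.0], [0.0, 0.0, -1.0]]
force: [0.3, -0.3, -1.2]
grip_width: 0.046
grasp_force: 31.0
```

Request:
drive_tool(
  plan="0 0 -0.1 0 0 0 -0.2; 0 0 -0.15 0 0 0 -0.2; 0 0 -0.15 0 0 0 -0.2; 0 0 -0.15 0 0 0 -0.2; 0 0 -0.15 0 0 0 -0.2",
)

```text
time: 27.97
ee_pos: [0.6561, -0.0881, 0.1066]
eef_rot: [[-0.641, -0.768, 0.0], [-0.768, 0.641, -0.0], [-0.0, -0.0, -1.0]]
force: [-2.7, 0.2, 6.0]
grip_width: 0.0458
grasp_force: 31.7
```

Request:
drive_tool(
  plan="0 0 0.05 0 0 0 0.15; 0 0 0.05 0 0 0 0.3; 0 0 0.05 0 0 0 0.5; 0 0 0.05 0 0 0 0.5; 0 0 0.05 0 0 0 0.5",
)

```text
time: 28.38
ee_pos: [0.6559, -0.088, 0.1061]
eef_rot: [[-0.641, -0.768, -0.0], [-0.768, 0.641, 0.0], [0.0, 0.0, -1.0]]
force: [0.3, 0.4, 0.6]
grip_width: 0.0641
grasp_force: 0.0
```

Request:
drive_tool(
  plan="0 0 1 0 0 0 0.5; 0 0 2 0 0 0 0.5; 0 0 4 0 0 0 0.5; 0 0 7 0 0 0 0.5; 0 0 10 0 0 0 0.5",
)

```text
time: 28.8
ee_pos: [0.6556, -0.088, 0.2079]
eef_rot: [[-0.641, -0.768, -0.001], [-0.768, 0.641, 0.0], [0.0, 0.001, -1.0]]
force: [0.5, 0.1, -0.1]
grip_width: 0.0638
grasp_force: 0.0
```

Request:
drive_tool(
  plan="-3 3 2 0 0 0 0.5; -6 6 2 0 0 0 0.5; -9 8 2 0 0 0 0.5; -12 10 2 0 0 0 0.5; -15 12 2 0 0 0 0.5",
)

```text
time: 29.22
ee_pos: [0.5047, 0.0329, 0.2276]
eef_rot: [[-0.641, -0.768, 0.002], [-0.768, 0.641, 0.0], [-0.001, -0.001, -1.0]]
force: [0.6, 0.5, 0.1]
grip_width: 0.0639
grasp_force: 0.0
```

```bash
python3 - <<'E'
from h import *
marks(['collar','tip_a'])
s=ctrl.read_state();print(s['time'],s['ee_pos'],s['force'])
a=ctrl.get_image('side')[140:260,160:310];b=ctrl.get_image('top')[100:220,150:350]
cv2.imwrite('pics/f1.png',cv2.resize(np.hstack([a,b])[:,:,::-1],None,fx=2.28,fy=2.28,interpolation=cv2.INTER_CUBIC))
E
```

```text
collar top [([0.652, -0.09, 0.086], 0.68), ([0.309, 0.273, -0.002], 0.64), ([0.482, 0.259, -0.0], 0.5), ([0.396, 0.27, -0.003], 0.49)]
collar side [([0.657, -0.088, 0.08], 0.74), ([0.482, 0.261, 0.001], 0.7), ([0.393, 0.268, -0.003], 0.62), ([0.31, 0.275, 0.006], 0.62), ([0.657, -0.091, 0.058], 0.62)]
tip_a top [([0.566, -0.082, 0.081], 0.75)]
tip_a side [([0.519, 0.169, 0.074], 0.94), ([0.547, 0.018, 0.072], 0.82), ([0.568, -0.076, 0.074], 0.73)]
29.6167 [0.50712752 0.03142831 0.22665588] [ 0.90941077 -0.30068639  0.40620217]
```

View pics/f1.png

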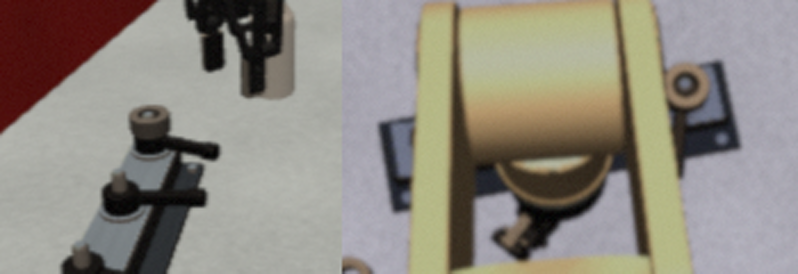

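The collar lies flat on the right-hand hub around the stud, at crop (150,120) in the side view and (687,86) in the top view. All levers are turned and the arm is clear, so I'll hand in.

```bash
python3 -c "
from cell import ctrl
print(ctrl.close_job())"
```

```text
the job is handed in; nothing more can be done
None
```

The job is handed in at about 30 s: the right-hand lever was the loose one (about 3 N to start), is now turned on to its stop (about 15 N) and has the grey collar flat on its hub; the middle and left levers gave only at about 13 N and 12 N, were each pushed over 5 mm, and are sound.

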